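# Set an eyelet through the press guard's window

### The arm

A 7-joint arm with a two-finger parallel gripper is mounted at the origin on the work surface. World frame = base frame: x ahead of the robot, y to its left, z up, the work surface at z = 0. Lengths are in m, angles in rad, forces in N, time in s.
With the tool pointing down it reaches from about 0.4 to 0.9 m from the base axis. Payload 5.5 kg.
Tool frame: the origin (TCP) lies midway between the tips of the shut fingers; the grasp point (between the pads) lies 19 mm behind it (r.grip_point_offset is the distance from the TCP to the grasp point, in m); x points along the fingers, y is the direction in which the jaws open and shut, and the axes are right-handed (so a half turn about x gives the same grasp; the last joint's range is limited). The gripper opens to 92 mm and grips with 3 to 60 N. Pads are 19 mm wide; open, the fingers measure 130 mm over their backs; the gripper's body (75 mm by 190 mm) begins 47 mm behind the grasp point.
Start: joints at [-0.928, 0.501, -0.427, 1.55, 0.221, 1.138, -0.21], TCP at [0.241, 0.604, 0.227] pointing down, gripper open.
Joint ranges: [-2.88, 2.88], [-0.31, 2.03], [-1.54, 1.56], [0.2, 2.42], [-1.41, 4.55], [0.19, 2.02], [-2.57, 2.57]. Speed limits (rad/s): [2.57, 2.57, 3.14, 3.14, 3.14, 3.14, 3.14].

### API

Orientations are given as a rotation vector (axis times angle).
In Python, from workcell import readout, viewer, r gives the robot as it stands. The module is installed in compiled form; this text tells all that it offers.
- The arm moves only by the shell command python3 -m crank 'ROWS'. ROWS is JSON, one flat list of numbers, 5 for each row, row after row: the opening, from 0 (shut) to 1 (fully open), then the shift along the tool's x, y, z in m, then the turn about the tool's x in degrees. In form: [hand, tx, ty, tz, roll, hand, tx, ty, tz, roll, ...]. A call has 1 to 12 rows; each row shifts and turns the pose as measured when the row begins, along the tool's axes as they then stand; what a row does not reach is not made up. A row lasts 1/10 s, in which the tool goes at most 50 mm and 8.59 degrees, less where a joint would pass 70% of its speed; a pose out of reach is approached as far as the arm can. A call with a gripper value outside its range is refused whole. The fingers move at their own pace and stop on an object; the grip force is fixed at half the most. Time passes only in rows, so rows that do not move let the fingers close. It gives the time, the measured TCP pose, the force and the opening at its end, in the units of the state.
- readout.get_obs(): the state, without advancing time (a new reading comes with each control period).
- viewer.grab_frame(name): name is "scene" or "top"; returns (picture, depth): 480x640x3 uint8, red, green, blue; 480x640 float32, m along the optical axis (not along the pixel's ray), 0 where there is no reading.
- viewer.camera_params(name): a dict with "mtx" (3x3 intrinsics, pixels), "D" ([k1, k2, p1, p2, k3] as OpenCV has them; the pictures are not rectified), "origin" and "rotation" of the camera in the world. Camera axes: x right, y up, looking along -z (the intrinsics and any distortion apply to the point x, -y, -z); pixel columns grow to the right and rows downward; lengths in m; the calibration is good to about 2 mm. A picture is of the moment at which its call begins. camera_params takes no time and is no camera call.
- r.close_job(): hands the job in, once; it reports no verdict.
The state is a dict: "time_s": time; "joints": joint angles; "dq": joint speeds; "effort": joint torques, N m; "position": TCP position; "tool_rot": TCP orientation; "contact_force": force on the tool from outside, world axes, zero at the start; "torque": the same for the moment, N m; "finger_gap": opening from 0.0 (shut) to 1.0 (fully open).
Only numpy, scipy, OpenCV 4.12 (cv2) and the standard library are available. Lean on these libraries where they do the work, as an engineer would, in place of code of your own. Each camera call takes 0.05 s, during which the arm holds its last target. There are 200 camera calls.

### The job

Set the eyelet in the green circuit board on the small bench press: first push the sliding carriage by its orange end fully home against its stop, then reach down through the window in the yellow guard, press the red lever pad all the way down, keep it down for at least a full second, and let it come back up. Do not touch the guard or its frame, leave the lever alone until the carriage is home, and leave the board lying in its nest and everything else on the bench where it is. Fingertips are enough; nothing is to be picked up.

Things in the scene. Friction and masses are not known exactly. Their poses are not given: they have to be found in the camera images.
- press: the fixed bench press, at any yaw within 0.35 rad; origin on the table under the ram axis. Its x axis points from the lever pad to the blue column, its y axis to the side where the carriage sticks out. Steel base plate 8 mm thick spans x -110..+130, y -120..+270 mm; guide rails at x = +/-58 mm, 12 mm wide, 20 mm high. Column: x +75..+145, y -55..+55 mm, 160 mm high (172 with its cap)
- window (a point): centre of the window in the yellow guard frame, at the frame's upper face, 130 mm above the table; axes as the press. The window is 64 mm along the press's x and 80 mm along its y; the frame is 6 mm thick
- guard: the whole guard: yellow top frame and clear plastic sides that reach down to 70 mm above the table, fixed to the press; origin and axes as the press. It covers press x -105..+70, y -75..+75 mm, top at 130 mm
- lever_pad (a point): centre of the top face of the red lever pad, 44 mm (press x) by 56 mm (press y) by 8 mm, right under the window; released it lies 14 mm below the upper face of the frame, fully pressed about 35 mm below it. It swings down about a hinge 100 mm away on the column's side
- lever (a joint): angle of the lever: 0 released (up), 0.21 rad fully pressed (hard stop, pad about 21 mm lower). A spring returns it; about 4 N starts it, about 10 N holds it fully down
- push_face (a point): centre of the carriage's orange outer end face, 25 mm above the table. The face is 100 mm wide (press x), 8 to 42 mm above the table, and looks to the press's +y: push it towards -y, straight along the rails. The carriage is a solid block 100 x 220 x 34 mm, 0.6 to 1.1 kg, sliding loose between the rails, about 4 to 11 N to push. Home against the rubber stop, the face is at press y = +160 mm
- nest (a point): centre of the board nest on top of the carriage, 42 mm above the table, 160 mm from the outer end face; low rims 5 mm high hold the board
- board_centre (a point): centre of the underside of the green circuit board (90 x 110 x 3 mm, parts on it up to 11 mm tall), lying loose in the nest on the carriage; it coincides with the nest point
- screwdriver: screwdriver 170 mm long lying on the table on the robot's side of the press; bystander
- solder_reel: white reel 54 mm across, 34 mm high, standing flat on the table; bystander, origin at its underside
- flux_bottle: amber bottle 40 mm across, 85 mm tall; bystander, origin at its underside
- spare_board: green spare board 80 x 120 mm on the table beyond the press; bystander
- meter: yellow hand multimeter 85 x 170 x 36 mm lying on the table; bystander
- mug: blue mug 80 mm across, 90 mm tall; bystander
There are look-alikes about, which are no part of the job. What is meant by the part that bears push_face is not pink, and is the larger of those in its own colour.

How it is judged:
On the way, in this order (a step that is already met when the one before it is completed fails the run):
1. the carriage is fully home (within 5 mm of its stop), the lever still up (y of push_face in the frame of press below 0.165 m and value of joint lever below 0.05 rad), for 0.2 s.
2. the lever is held all the way down for most of a second with the carriage home (value of joint lever above 0.18 rad and y of push_face in the frame of press below 0.165 m), for 0.8 s.
At the end, for the whole second after the job is handed in: carriage within 5 mm of its stop, lever back up (below 0.03 rad), board lying in its nest (within 8 mm) (y of push_face in the frame of press below 0.165 m and value of joint lever below 0.03 rad and distance between board_centre and nest below 0.008 m); the robot touches nothing.
It fails at once if the guard or its frame is touched (contact force between guard and anything else above 0.5 N).
It fails at once if the lever is pressed before the carriage is home (value of joint lever above 0.06 rad and y of push_face in the frame of press above 0.168 m).
It fails at once if the carriage is lifted off its slide (height (world z) of nest above 0.052 m).
It fails at once if the board is lifted or knocked out of its nest (distance between board_centre and nest above 0.012 m).
It fails at once if a bystander is lifted, carried or shifted by more than 15 mm (distance of any of screwdriver, solder_reel, flux_bottle, spare_board, meter, mug from where it was at the start of the episode above 0.015 m).
It also fails if it takes over 48 s, if anything falls off the work surface, if the arm or the gripper's body presses on something with over 40 N, if the wrist force passes 120 N, or if a joint passes its speed limit or range.

## Working session

There is one attempt and no reset: what is moved stays moved. The work goes in short steps, Python scripts to look and compute and a shell command to move; the robot and the scene stay as the last step left them, time stands still between calls to the robot, and variables do not carry over. Pictures are saved under pics/ and viewed, about 8 in all and at most 12, crops included, and the job is handed in when it is done.

```bash
mkdir -p pics; cat > h.py <<'E'
import numpy as np, cv2
from workcell import readout, viewer, r
from scipy.spatial.transform import Rotation as R
def pts(name,uv,d):
    p=viewer.camera_params(name); K=np.array(p["mtx"],float);D=np.array(p["D"],float)
    o=np.array(p["origin"]); M=np.array(p["rotation"])
    if M.shape!=(3,3): M=R.from_rotvec(M).as_matrix()
    uv=np.array(uv,float).reshape(-1,1,2); n=cv2.undistortPoints(uv,K,D).reshape(-1,2)
    c=np.c_[n[:,0],-n[:,1],-np.ones(len(n))]*np.reshape(d,(-1,1))
    return o+c@M.T
E
python3 - <<'E'
from h import *
for n in("scene","top"):
    im,d=viewer.grab_frame(n); cv2.imwrite(f"pics/{n}0.png",im[:,:,::-1]); np.save(f"{n}0.npy",d)
    print(n,viewer.camera_params(n))
o=readout.get_obs();print(o)
print(R.from_rotvec(o["tool_rot"]).as_matrix().round(3))
E
```

```text
scene {'mtx': array([[508.93191401,   0.        , 328.52086103],
       [  0.        , 508.93191401, 243.92083215],
       [  0.        ,   0.        ,   1.        ]]), 'D': array([-0.03887302,  0.        ,  0.        ,  0.        ,  0.        ]), 'origin': array([ 1.14557062, -0.81126908,  0.88472656]), 'rotation': array([0.88510246, 0.30412253, 0.62080872])}
top {'mtx': array([[470.81168783,   0.        , 322.06490937],
       [  0.        , 470.81168783, 242.10067503],
       [  0.        ,   0.        ,   1.        ]]), 'D': array([-0.00300534,  0.        ,  0.        ,  0.        ,  0.        ]), 'origin': array([ 0.44490991, -0.01987651,  1.1942582 ]), 'rotation': array([ 0.07882597, -0.04378764, -1.58913142])}
{'time_s': 0.1, 'joints': array([-0.92781773,  0.50177569, -0.42678443,  1.55133575,  0.22080109,
        1.1383322 , -0.21026648]), 'dq': array([ 0.00181617,  0.00013459, -0.00133001, -0.00280287,  0.00260543,
       -0.00032824,  0.00091058]), 'effort': array([-1.12350794e-02, -5.67873180e+01, -5.83790794e+00, -2.79915136e+01,
       -6.87917671e-02,  2.40707916e-02,  3.67690109e-05]), 'position': array([0.24077842, 0.60306902, 0.22577054]), 'tool_rot': array([ 0.29653507,  1.55057803, -0.29930834]), 'contact_force': array([-0.41906901,  0.040956  ,  0.81120327]), 'torque': array([-0.02270485,  0.03102667,  0.00873051]), 'finger_gap': 1.0017751600199765}
[[-0.001  0.371  0.929]
 [-0.002  0.929 -0.371]
 [-1.    -0.002 -0.   ]]
```

View pics/scene0.png

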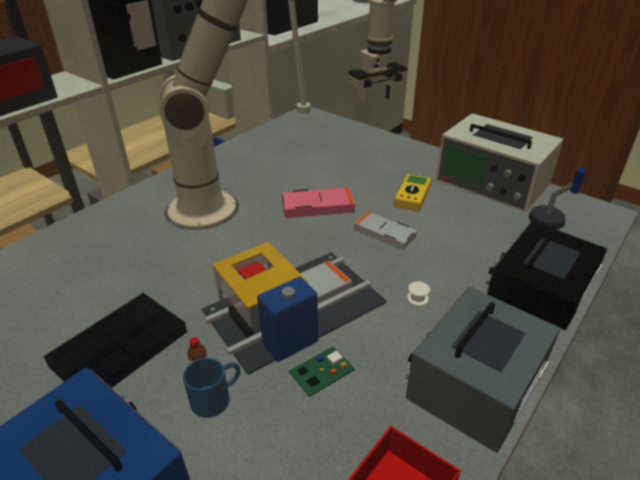

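View pics/top0.png

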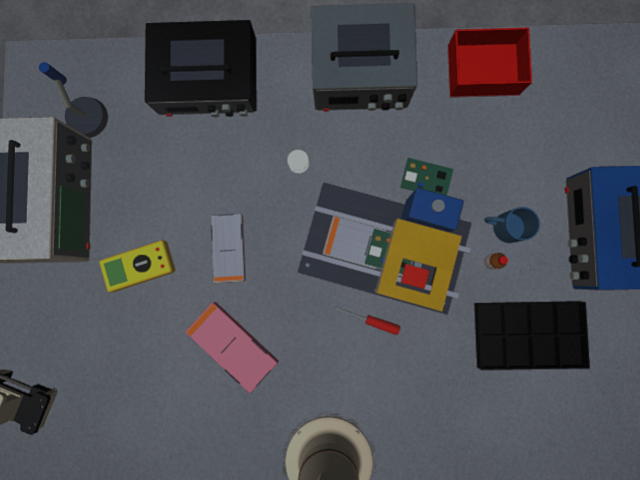

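The top view shows the press at about (385,250), with its +y pointing image-left. The orange carriage end is near (332,235), the red pad near (415,275) and the screwdriver at (370,320). The grey and pink look-alikes lie off the press. I'll enlarge the press and use depth.

```bash
python3 - <<'E'
from h import *
im=cv2.imread("pics/top0.png");c=im[175:320,295:485];cv2.imwrite("pics/c1.png",cv2.resize(c,None,fx=4,fy=4,interpolation=cv2.INTER_CUBIC))
im=cv2.imread("pics/scene0.png");c=im[230:370,195:395];cv2.imwrite("pics/c2.png",cv2.resize(c,None,fx=4,fy=4,interpolation=cv2.INTER_CUBIC))
E
```

```text
(no output)
```

View pics/c1.png

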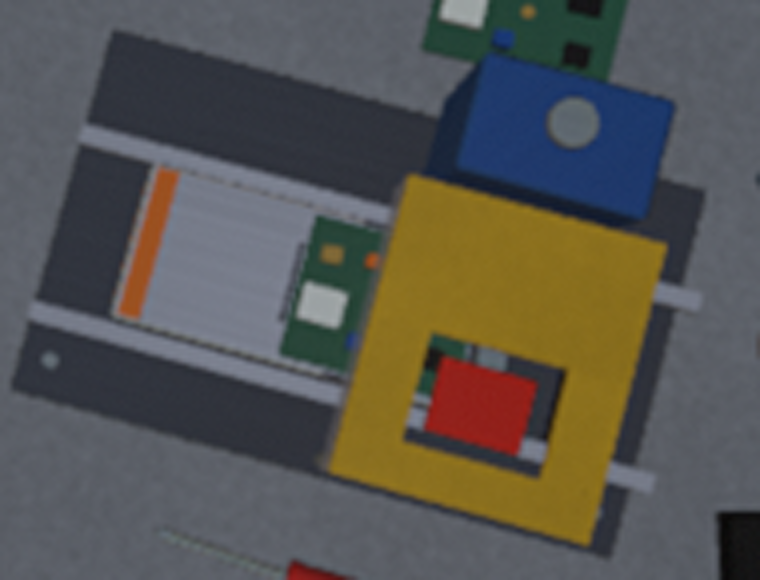

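View pics/c2.png

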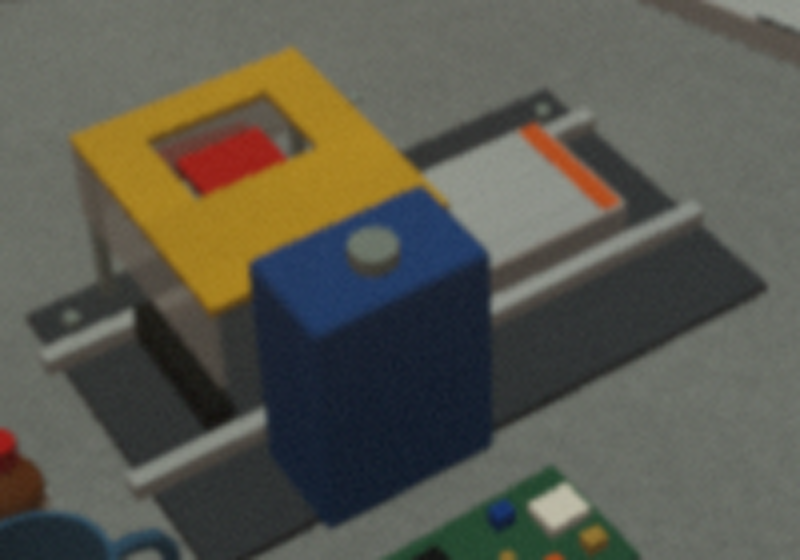

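The crops show plate, frame and window corners clearly: in c1 the plate corners are (113,30), (12,388), (705,190), (610,556), the window runs (432,333)…(541,477), and the orange edge (157,165)–(117,315). Next I fit the press pose and cross-check heights with two-view triangulation and depth.

```bash
cat > fit.py <<'E'
from h import *
from scipy.optimize import least_squares
T=lambda a:np.array(a,float)/4+[295,175]; S=lambda a:np.array(a,float)/4+[195,230]
def proj(name,P):
    p=viewer.camera_params(name);M=R.from_rotvec(p["rotation"]).as_matrix()
    c=(np.asarray(P)-p["origin"])@M; c=c*[1,-1,-1]
    return cv2.projectPoints(c,np.zeros(3),np.zeros(3),p["mtx"],p["D"])[0].reshape(-1,2)
def tri(ut,us):
    return np.array([least_squares(lambda X:np.r_[(proj("top",[X])-a).ravel(),(proj("scene",[X])-b).ravel()],[.45,-.15,.1]).x for a,b in zip(ut,us)])
E
python3 - <<'E'
from fit import *
frT=T([[408,173],[667,243],[592,546],[328,472]]); wT=T([[432,333],[566,370],[541,477],[404,440]])
wS=S([[315,148],[200,197],[150,140],[265,93]])
frS=S([[448,205],[215,310],[72,138],[292,47]])
W=tri(wT,wS);F=tri(frT,frS);print("win",W.round(4),W.mean(0));print("frame",F.round(4),F.mean(0))
plT=T([[113,30],[12,388],[705,190],[610,556]]);pl=np.array([[130,270,8],[-110,270,8],[130,-120,8],[-110,-120,8]])/1e3
fr=np.array([[70,75,130],[70,-75,130],[-105,-75,130],[-105,75,130]])/1e3
def tf(q,P):
    c,s=np.cos(q[2]),np.sin(q[2]);return np.asarray(P)@np.array([[c,s,0],[-s,c,0],[0,0,1]])+[q[0],q[1],0]
for nm,m,u in(("plate",pl,plT),("frame",fr,frT),("both",np.r_[pl,fr],np.r_[plT,frT])):
    s=least_squares(lambda q:(proj("top",tf(q,m))-u).ravel(),[.5,-.15,0]);print(nm,s.x.round(4),np.abs(s.fun).max())
q=s.x
inv=lambda P:(tf([0,0,-q[2]],np.asarray(P)-[q[0],q[1],0]))
print("win in press",inv(W).round(4))
oT=T([[157,165],[117,315]]);oS=S([[625,205],[525,128]])
O=tri(oT,oS);print("orange",O.round(4),inv(O).round(4))
pT=T([[438,357],[537,380],[520,455],[426,430]])
d=np.load("top0.npy")
for u in [T([[482,405]]),T([[500,300]]),T([[220,240]])]:
    i=u.round().astype(int)[0];P=pts("top",u,np.median(d[i[1]-1:i[1]+2,i[0]-1:i[0]+2]));print("depth",P.round(4),inv(P).round(4))
E
```

```text
win [[ 0.4881 -0.1789  0.1284]
 [ 0.4668 -0.2521  0.1295]
 [ 0.4076 -0.2356  0.1298]
 [ 0.4289 -0.1607  0.1286]] [ 0.44784555 -0.20681317  0.12908045]
frame [[ 0.5795 -0.1682  0.1274]
 [ 0.5377 -0.311   0.1298]
 [ 0.3692 -0.2623  0.129 ]
 [ 0.4114 -0.1179  0.1295]] [ 0.47443049 -0.21484194  0.12891709]
plate [ 0.4904 -0.2205 -0.2909] 0.8134673380405388
frame [ 0.4903 -0.2205 -0.2868] 0.4829455135950411
both [ 0.4903 -0.2205 -0.29  ] 0.7793822829152077
win in press [[-0.0141  0.0393  0.1284]
 [-0.0135 -0.037   0.1295]
 [-0.075  -0.0381  0.1298]
 [-0.076   0.0398  0.1286]]
orange [[ 0.5997 -0.0255  0.0394]
 [ 0.505  -0.0011  0.0381]] [[ 0.049   0.2182  0.0394]
 [-0.0487  0.2144  0.0381]]
depth [[ 0.4471 -0.2077  0.1166]] [[-4.510e-02 -1.000e-04  1.166e-01]]
depth [[ 0.506  -0.2178  0.128 ]] [[0.0142 0.0071 0.128 ]]
depth [[ 0.5512 -0.064   0.0415]] [[0.0136 0.1674 0.0415]]
```

Press fit: origin (0.490, -0.2205), yaw -0.288. The window centre is at (0.448, -0.207, 0.129) and the pad at z≈0.117. The carriage face is at press y≈0.217, so it needs about 57 mm of push. First I shut the gripper and move over to the push side.

```bash
python3 -m crank '[0,0,-0.031,0.039,0, 0,0,-0.031,0.039,0, 0,0,-0.031,0.039,0, 0,0,-0.031,0.039,0, 0,0,-0.031,0.039,0, 0,0,-0.031,0.039,0, 0,0,-0.031,0.039,0, 0,0,-0.031,0.039,0, 0,0,-0.031,0.039,0, 0,0,-0.031,0.039,0, 0,0,-0.031,0.039,0, 0,0,-0.031,0.039,0]'
cat > st.py <<'E'
from fit import *
import sys
q=[.4903,-.2205,-.288]
def rep(goal=None):
    o=readout.get_obs();A=R.from_rotvec(o["tool_rot"]).as_matrix();p=np.array(o["position"])
    c,s=np.cos(q[2]),np.sin(q[2]);B=np.array([[c,-s,0],[s,c,0],[0,0,1]])
    print("t",round(o["time_s"],2),"world",p.round(4),"press",(B.T@(p-[q[0],q[1],0])).round(4))
    print("tool in press\n",(B.T@A).round(3),"f",np.round(B.T@o["contact_force"],1),"q",np.round(o["joints"],2),"gap",round(o["finger_gap"],2))
    if goal: print("to goal, tool",(A.T@(B@np.array(goal)+[q[0],q[1],0]-p)).round(4))
if __name__=="__main__": rep([float(x) for x in sys.argv[1:]])
E
python3 st.py 0 .265 .226
```

```text
time_s: 1.3
position: [0.5337, 0.0863, 0.2195]
tool_rot: [0.283, 1.561, -0.288]
contact_force: [1.3, -0.1, 1.4]
finger_gap: 0.024
t 1.3 world [0.5337 0.0863 0.2195] press [-0.0455  0.3065  0.2195]
tool in press
 [[-0.009  0.075  0.997]
 [-0.004  0.997 -0.075]
 [-1.    -0.004 -0.009]] f [1.2 0.3 1.4] q [-0.05  0.3  -0.19  1.83  0.06  1.03  0.94] gap 0.02
to goal, tool [-0.0068 -0.038   0.0484]
```

```bash
python3 -m crank '[0,0,-0.038,0,0, 0,0,0,0.048,0, 0,0,0,0,8.57, 0,0,0,0,8.57, 0,0,0,0,8.57, 0,0,0,0,8.57, 0,0,0,0,8.57, 0,0,0,0,8.57, 0,0,0,0,8.57, 0,0,0,0,8.57, 0,0,0,0,8.57, 0,0,0,0,8.57]'
python3 st.py 0 .265 .025
```

```text
time_s: 2.5
position: [0.5534, 0.0178, 0.2066]
tool_rot: [1.401, 1.068, -1.46]
contact_force: [0.6, 0.4, -0.6]
finger_gap: 0.002
t 2.5 world [0.5534 0.0178 0.2066] press [-0.0072  0.2465  0.2066]
tool in press
 [[-0.032  0.999 -0.013]
 [-0.017 -0.013 -1.   ]
 [-0.999 -0.032  0.018]] f [ 0.4  0.5 -0.6] q [-0.17  0.34  0.11  1.8  -0.04  1.04 -0.35] gap 0.0
to goal, tool [ 0.181   0.0128 -0.0219]
```

```bash
python3 -m crank '[0,0,0.013,-0.024,0, 0,0.045,0,0,0, 0,0.045,0,0,0, 0,0.045,0,0,0, 0,0.02,0,0,0, 0,0,0,0,0]'
python3 st.py 0 .265 .025
```

```text
time_s: 3.1
position: [0.5691, 0.0373, 0.0461]
tool_rot: [1.406, 1.064, -1.46]
contact_force: [0.0, -0.8, 0.1]
finger_gap: 0.005
t 3.1 world [0.5691 0.0373 0.0461] press [0.0023 0.2696 0.0461]
tool in press
 [[-0.03   0.999 -0.016]
 [-0.016 -0.017 -1.   ]
 [-0.999 -0.029  0.017]] f [ 0.2 -0.7  0.1] q [-0.18  0.58  0.08  1.86 -0.06  0.73 -0.37] gap 0.0
to goal, tool [ 0.0213 -0.0016  0.0043]
```

```bash
python3 - <<'E'
from h import *
im,d=viewer.grab_frame("scene");cv2.imwrite("pics/s1.png",cv2.resize(im[170:370,195:455,::-1],None,fx=3,fy=3,interpolation=cv2.INTER_CUBIC))
E
```

```text
(no output)
```

View pics/s1.png

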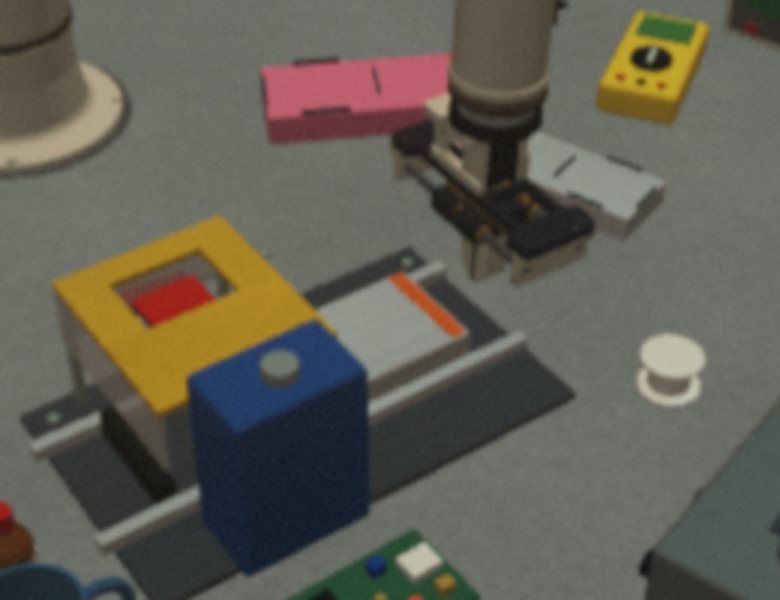

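The picture shows the gripper above and behind the orange edge (about (430,305) in the crop), with its wide axis along press x. The fingertips appear near (500,275). I'll check that against the projected TCP.

```bash
python3 - <<'E'
from fit import *
o=readout.get_obs();A=R.from_rotvec(o["tool_rot"]).as_matrix();p=np.array(o["position"])
print(o["time_s"],o["finger_gap"],p)
for n in("scene","top"):
    im,d=viewer.grab_frame(n)
    u=proj(n,[p,p-A[:,0]*.066,p-A[:,0]*.066+A[:,1]*.095,p-A[:,0]*.066-A[:,1]*.095]);print(n,u.round(1))
    x0,y0=(195,170) if n=="scene" else (225,150)
    im=im[y0:y0+200,x0:x0+260,::-1].copy();im=cv2.resize(im,None,fx=3,fy=3,interpolation=cv2.INTER_CUBIC)
    for a in u: cv2.circle(im,tuple(int(v) for v in (a-[x0,y0])*3),4,(0,255,0),1)
    cv2.imwrite(f"pics/{n}2.png",im)
a=cv2.imread("pics/scene2.png");b=cv2.imread("pics/top2.png");cv2.imwrite("pics/both2.png",np.vstack([a[:300,100:],b[:300,100:]]))
E
```

```text
3.15 0.006552565732715201 [0.56956545 0.03733716 0.04727066]
scene [[355.8 261.7]
 [357.5 241.6]
 [381.2 262.3]
 [335.9 222.8]]
top [[308.6 228.2]
 [306.9 224.2]
 [318.5 185.5]
 [295.  263.6]]
```

View pics/both2.png

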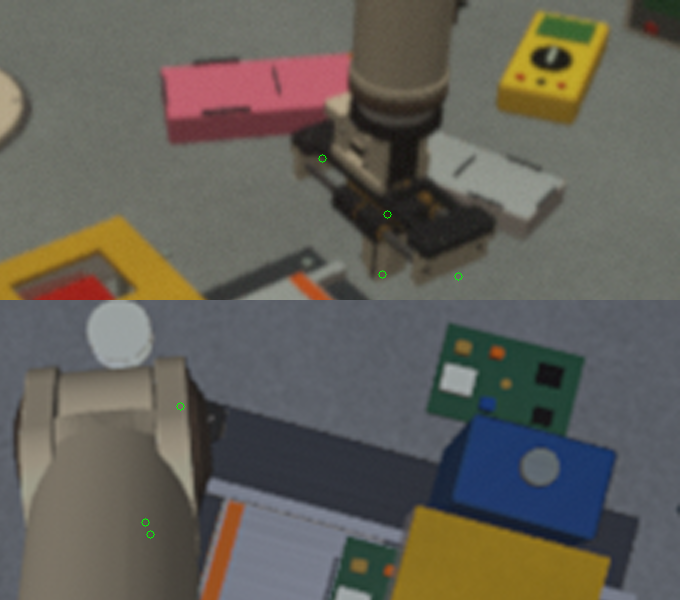

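The projected TCP falls on the shut fingertips, so the calibration agrees. Next I go down to z≈0.026 and push.

```bash
python3 -m crank '[0,0.022,-0.002,0,0, 0,0,0,0.02,0, 0,0,0,0.012,0, 0,0,0,0.01,0, 0,0,0,0.01,0, 0,0,0,0.01,0]'
python3 st.py 0 .17 .026
python3 -m crank '[0,0,0,0.01,0, 0,0,0,0.01,0, 0,0,0,0.01,0]'
python3 st.py 0 .17 .026
```

```text
time_s: 3.85
position: [0.5613, -0.0175, 0.0384]
tool_rot: [1.425, 1.055, -1.431]
contact_force: [1.7, 5.4, -3.3]
finger_gap: 0.002
t 3.85 world [ 0.5613 -0.0175  0.0384] press [0.0104 0.2148 0.0384]
tool in press
 [[-0.005  1.    -0.012]
 [-0.001 -0.012 -1.   ]
 [-1.    -0.005  0.001]] f [ 0.1  5.7 -3.3] q [-0.08  0.57  0.08  1.91 -0.07  0.67 -0.26] gap 0.0
to goal, tool [ 0.0125 -0.0098  0.045 ]
time_s: 4.15
position: [0.5525, -0.0457, 0.0389]
tool_rot: [1.426, 1.058, -1.427]
contact_force: [1.1, 4.6, -2.2]
finger_gap: 0.006
t 4.15 world [ 0.5525 -0.0457  0.0389] press [0.01   0.1852 0.0389]
tool in press
 [[-0.004  1.    -0.01 ]
 [ 0.002 -0.01  -1.   ]
 [-1.    -0.004 -0.002]] f [-0.3  4.8 -2.2] q [-0.02  0.56  0.08  1.93 -0.07  0.66 -0.2 ] gap 0.01
to goal, tool [ 0.0129 -0.0098  0.0154]
```

The tip is high (z 0.039, and the face top is 0.042). I'll back off, lower it, then push again.

```bash
python3 -m crank '[0,0,0,-0.012,0, 0,0.012,-0.01,0,0, 0,0.006,0,0,0]'
python3 st.py 0 .17 .026
python3 -m crank '[0,0,0,0.012,0, 0,0,0,0.01,0, 0,0,0,0.008,0]'
python3 st.py 0 .17 .026
```

```text
time_s: 4.45
position: [0.5463, -0.0363, 0.0217]
tool_rot: [1.427, 1.05, -1.433]
contact_force: [-1.3, 0.3, -0.4]
finger_gap: 0.003
t 4.45 world [ 0.5463 -0.0363  0.0217] press [0.0014 0.1925 0.0217]
tool in press
 [[-0.002  1.    -0.016]
 [-0.002 -0.016 -1.   ]
 [-1.    -0.002  0.002]] f [-1.3 -0.1 -0.4] q [-0.04  0.58  0.08  1.95 -0.07  0.62 -0.23] gap 0.0
to goal, tool [-0.0043 -0.001   0.0225]
time_s: 4.75
position: [0.5396, -0.0548, 0.0215]
tool_rot: [1.43, 1.063, -1.422]
contact_force: [4.4, 32.9, -2.3]
finger_gap: 0.004
t 4.75 world [ 0.5396 -0.0548  0.0215] press [0.0002 0.1728 0.0215]
tool in press
 [[-0.004  1.    -0.009]
 [ 0.009 -0.008 -1.   ]
 [-1.    -0.004 -0.009]] f [-5.1 32.8 -2.3] q [ 0.01  0.57  0.07  1.96 -0.08  0.61 -0.17] gap 0.0
to goal, tool [-0.0045 -0.0002  0.0028]
```

33 N reached at the expected place, so it looks like the stop. I hold briefly, back off and look.

```bash
python3 -m crank '[0,0,0,0.003,0, 0,0,0,0.003,0, 0,0,0,0.002,0]'
python3 st.py 0 .17 .026
python3 -m crank '[0,0,0,-0.03,0, 0,0,0,-0.04,0, 0,-0.045,0,0,0, 0,-0.045,0,0,0, 0,-0.045,0,0,0, 0,-0.045,0,0,0, 0,0,0,0,0]'
python3 st.py -.045 0 .22
python3 - <<'E'
from fit import *
im,d=viewer.grab_frame("scene");cv2.imwrite("pics/s3.png",cv2.resize(im[230:370,195:395,::-1],None,fx=4,fy=4,interpolation=cv2.INTER_CUBIC))
q=[.4903,-.2205,-.288];c,s=np.cos(q[2]),np.sin(q[2])
B=np.array([[c,-s,0],[s,c,0],[0,0,1]])
for y in(.16,.165):
  print((proj("scene",np.array([[.05,y,.042],[-.05,y,.042],[.05,y,.01]])@B.T+[q[0],q[1],0])-[195,230])*4)
E
```

```text
time_s: 5.05
position: [0.5388, -0.0542, 0.0217]
tool_rot: [1.432, 1.074, -1.412]
contact_force: [1.2, 5.3, -3.6]
finger_gap: 0.002
t 5.05 world [ 0.5388 -0.0542  0.0217] press [-0.0007  0.1732  0.0217]
tool in press
 [[-0.005  1.    -0.001]
 [ 0.018 -0.001 -1.   ]
 [-1.    -0.005 -0.018]] f [-0.4  5.4 -3.6] q [ 0.02  0.57  0.05  1.97 -0.08  0.61 -0.15] gap 0.0
to goal, tool [-0.0044  0.0007  0.0032]
time_s: 5.75
position: [0.5594, 0.0028, 0.2069]
tool_rot: [1.427, 1.07, -1.427]
contact_force: [0.6, -0.0, -0.9]
finger_gap: 0.006
t 5.75 world [0.5594 0.0028 0.2069] press [0.0029 0.2338 0.2069]
tool in press
 [[-0.011  1.    -0.007]
 [ 0.009 -0.007 -1.   ]
 [-1.    -0.011 -0.009]] f [ 0.5  0.1 -0.9] q [-0.12  0.33  0.09  1.81 -0.05  1.01 -0.3 ] gap 0.01
to goal, tool [-0.0146 -0.0463  0.234 ]
[[547.91191879 238.79049813]
 [457.47764669 152.49883599]
 [547.54565528 276.95842272]]
[[554.55835072 235.61297822]
 [463.95390131 149.62945335]
 [554.08994172 273.76148929]]
```

View pics/s3.png

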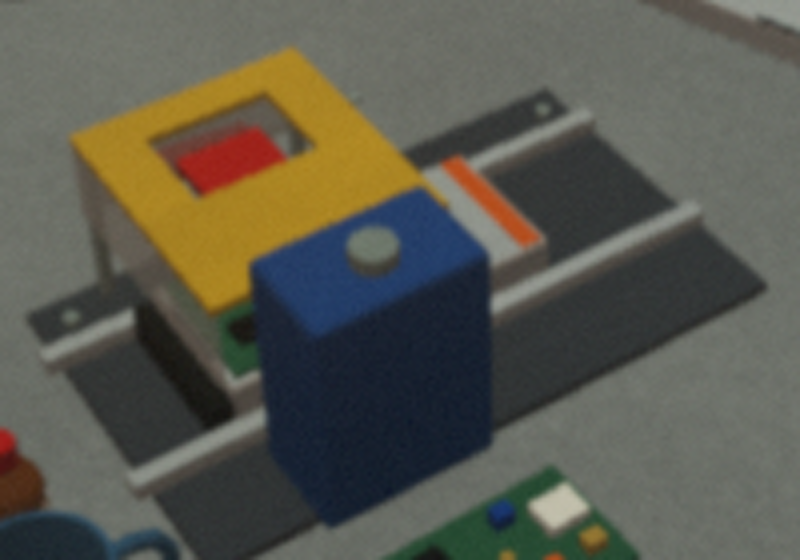

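The carriage edge lies at (547,240)/(463,157) in the crop, matching the y = 0.160 projection, so the carriage is home. It touches the black stop, and the lever is up. Next I turn 90° and move over the window.

```bash
python3 -m crank '[0,-0.015,0,0,0, 0,0,0,0,8.5, 0,0,0,0,8.5, 0,0,0,0,8.5, 0,0,0,0,8.5, 0,0,0,0,8.5, 0,0,0,0,8.5, 0,0,0,0,8.5, 0,0,0,0,8.5, 0,0,0,0,8.5, 0,0,0,0,8.5, 0,0,0,0,4]'
python3 st.py -.045 0 .22
```

```text
time_s: 7.0
position: [0.5467, -0.0126, 0.2047]
tool_rot: [-2.018, 0.324, 2.097]
contact_force: [-0.2, 0.1, -0.1]
finger_gap: 0.007
t 7.0 world [ 0.5467 -0.0126  0.2047] press [-0.005   0.2153  0.2047]
tool in press
 [[-0.037 -0.019 -0.999]
 [-0.01  -1.     0.019]
 [-0.999  0.011  0.037]] f [-0.2  0.  -0.1] q [-0.33  0.35  0.38  1.82 -0.15  1.04 -1.77] gap 0.01
to goal, tool [-0.0117  0.2162  0.0364]
```

```bash
python3 -m crank '[0,-0.015,0,0,0, 0,0,0.043,0.007,0, 0,0,0.043,0.007,0, 0,0,0.043,0.007,0, 0,0,0.043,0.007,0, 0,0,0.043,0.007,0, 0,0,0,0,0]'
python3 st.py -.045 0 .15
```

```text
time_s: 7.7
position: [0.4377, -0.2173, 0.2157]
tool_rot: [-2.002, 0.335, 2.115]
contact_force: [-0.2, 0.1, -0.5]
finger_gap: 0.006
t 7.7 world [ 0.4377 -0.2173  0.2157] press [-0.0513 -0.0119  0.2157]
tool in press
 [[-0.052 -0.022 -0.998]
 [-0.019 -1.     0.023]
 [-0.998  0.021  0.052]] f [-0.2  0.  -0.5] q [-0.05  0.24  0.51  1.94 -0.11  1.03 -1.38] gap 0.01
to goal, tool [ 0.0651 -0.0134 -0.0094]
```

```bash
python3 -m crank '[0,0,-0.012,-0.006,0, 0,0.03,0,-0.002,0, 0,0.03,0,-0.002,0, 0,0,0,0,0]'
python3 st.py -.045 0 .12
python3 - <<'E'
from fit import *
a,_=viewer.grab_frame("scene");b,_=viewer.grab_frame("top")
f=lambda i,x,y:cv2.resize(i[y:y+95,x:x+160,::-1],None,fx=4,fy=4,interpolation=cv2.INTER_CUBIC)[:300]
cv2.imwrite("pics/g4.png",np.vstack([f(a,190,215),f(b,335,205)]))
E
```

```text
time_s: 8.1
position: [0.4485, -0.2071, 0.1513]
tool_rot: [-1.998, 0.336, 2.116]
contact_force: [0.4, 0.9, -0.9]
finger_gap: 0.004
t 8.1 world [ 0.4485 -0.2071  0.1513] press [-0.0439  0.001   0.1513]
tool in press
 [[-0.055 -0.024 -0.998]
 [-0.019 -1.     0.025]
 [-0.998  0.02   0.054]] f [ 0.1  1.  -0.9] q [-0.04  0.35  0.48  1.99 -0.17  0.9  -1.36] gap 0.0
to goal, tool [ 0.0314  0.0004 -0.0006]
```

View pics/g4.png

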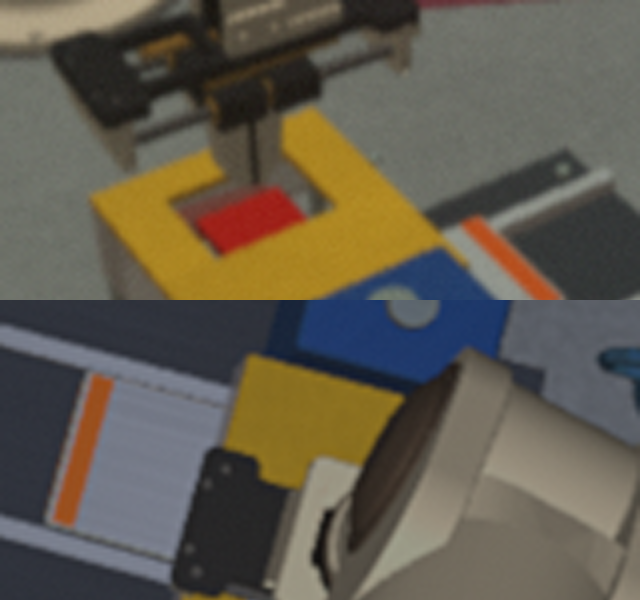

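The fingers (scene crop (250,170)) stand centred over the red pad, well inside the window. Next I go down through it.

```bash
python3 -m crank '[0,0.02,0,-0.001,0, 0,0.012,0,0,0, 0,0.008,0,0,0]'
python3 st.py -.045 0 .095
python3 -m crank '[0,0.008,0,0,0, 0,0.008,0,0,0, 0,0.006,0,0,0]'
python3 st.py -.045 0 .095
```

```text
time_s: 8.5
position: [0.4544, -0.2084, 0.1176]
tool_rot: [-2.014, 0.335, 2.105]
contact_force: [1.0, 0.8, -0.3]
finger_gap: 0.008
t 8.5 world [ 0.4544 -0.2084  0.1176] press [-0.0379  0.0014  0.1176]
tool in press
 [[-0.041 -0.021 -0.999]
 [-0.018 -1.     0.022]
 [-0.999  0.019  0.041]] f [ 0.7  1.1 -0.3] q [-0.02  0.4   0.46  2.01 -0.21  0.82 -1.32] gap 0.01
to goal, tool [0.0229 0.0011 0.0061]
time_s: 8.8
position: [0.4532, -0.208, 0.0973]
tool_rot: [-2.012, 0.332, 2.105]
contact_force: [-6.3, 3.0, 30.9]
finger_gap: 0.003
t 8.8 world [ 0.4532 -0.208   0.0973] press [-0.0392  0.0014  0.0973]
tool in press
 [[-0.043 -0.021 -0.999]
 [-0.017 -1.     0.022]
 [-0.999  0.018  0.042]] f [-6.9  1.1 30.9] q [-0.    0.43  0.44  2.02 -0.23  0.78 -1.3 ] gap 0.0
to goal, tool [0.0026 0.0015 0.0057]
```

```bash
python3 -m crank '[0,0.004,0,0,0, 0,0.004,0,0,0, 0,0.004,0,0,0]'; python3 st.py -.045 0 .095
```

```text
time_s: 9.1
position: [0.4534, -0.2081, 0.0967]
tool_rot: [-2.009, 0.325, 2.1]
contact_force: [-13.8, 6.3, 43.0]
finger_gap: 0.005
t 9.1 world [ 0.4534 -0.2081  0.0967] press [-0.0389  0.0014  0.0967]
tool in press
 [[-0.043 -0.023 -0.999]
 [-0.009 -1.     0.023]
 [-0.999  0.01   0.043]] f [-15.    2.2  43. ] q [ 0.01  0.44  0.44  2.02 -0.24  0.78 -1.29] gap 0.01
to goal, tool [0.002  0.0015 0.006 ]
```

```bash
python3 -m crank '[0,0.003,0,0,0, 0,0.003,0,0,0, 0,0.003,0,0,0, 0,0.003,0,0,0]'; python3 st.py -.045 0 .095
python3 - <<'E'
from fit import *
a,_=viewer.grab_frame("scene")
cv2.imwrite("pics/p5.png",cv2.resize(a[225:325,190:320,::-1],None,fx=5,fy=5,interpolation=cv2.INTER_CUBIC))
E
python3 -m crank '[0,0.003,0,0,0, 0,0.003,0,0,0, 0,0.003,0,0,0, 0,0.003,0,0,0]'; python3 st.py -.045 0 .095
```

```text
time_s: 9.5
position: [0.4533, -0.2081, 0.0973]
tool_rot: [-2.008, 0.318, 2.092]
contact_force: [-9.5, 4.5, 28.2]
finger_gap: 0.007
t 9.5 world [ 0.4533 -0.2081  0.0973] press [-0.039   0.0014  0.0973]
tool in press
 [[-0.041 -0.025 -0.999]
 [-0.    -1.     0.025]
 [-0.999  0.001  0.041]] f [-10.3   1.6  28.2] q [ 0.02  0.43  0.43  2.02 -0.25  0.78 -1.29] gap 0.01
to goal, tool [0.0026 0.0016 0.0059]
time_s: 9.95
position: [0.4533, -0.208, 0.0973]
tool_rot: [-2.006, 0.312, 2.084]
contact_force: [-8.8, 4.1, 28.8]
finger_gap: 0.006
t 9.95 world [ 0.4533 -0.208   0.0973] press [-0.039   0.0015  0.0973]
tool in press
 [[-0.039 -0.028 -0.999]
 [ 0.008 -1.     0.027]
 [-0.999 -0.007  0.039]] f [-9.6  1.4 28.8] q [ 0.03  0.43  0.43  2.02 -0.25  0.78 -1.28] gap 0.01
to goal, tool [0.0025 0.0016 0.0059]
```

View pics/p5.png

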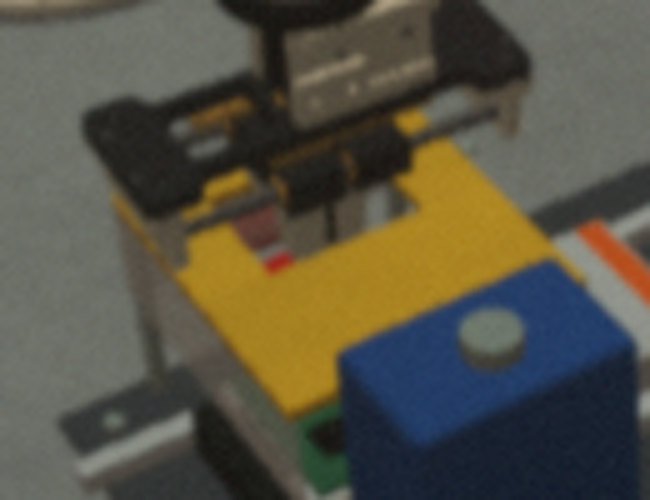

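The pad is clearly well down under the frame ((280,262)), the fingers are clear of the window edges, and the tip has been steady at the stop since 8.8 s. I hold a little longer, then let it rise and withdraw.

```bash
python3 -m crank '[0,0.003,0,0,0, 0,0.003,0,0,0, 0,0.003,0,0,0, 0,-0.01,0,0,0, 0,-0.015,0,0,0, 0,-0.02,0,0,0, 0,-0.03,0,0,0, 0,-0.04,0,0,0, 0,-0.04,0,0,0, 0,0,0,0,0]'; python3 st.py -.045 0 .3
```

```text
time_s: 10.95
position: [0.4604, -0.2131, 0.2631]
tool_rot: [-2.012, 0.308, 2.069]
contact_force: [0.7, 0.4, 0.6]
finger_gap: 0.005
t 10.95 world [ 0.4604 -0.2131  0.2631] press [-0.0307 -0.0014  0.2631]
tool in press
 [[-0.03  -0.031 -0.999]
 [ 0.016 -0.999  0.031]
 [-0.999 -0.015  0.03 ]] f [0.5 0.6 0.6] q [-0.04  0.21  0.5   1.86 -0.12  1.13 -1.39] gap 0.01
to goal, tool [-0.0364 -0.0015  0.0154]
```

```bash
python3 - <<'E'
from fit import *
a,_=viewer.grab_frame("scene")
cv2.imwrite("pics/f6.png",cv2.resize(a[225:375,180:400,::-1],None,fx=3.5,fy=3.5,interpolation=cv2.INTER_CUBIC))
E
```

```text
(no output)
```

View pics/f6.png

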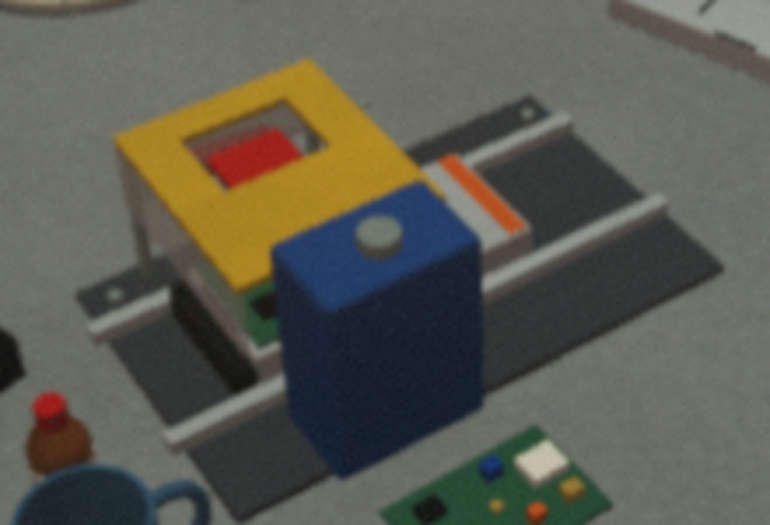

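The pad is back up at (255,158), the carriage is still home with its edge at (529,235), the board is in its nest under the guard, and the arm is clear. I hand in.

```bash
python3 -c "from workcell import r; print(r.close_job())"
```

```text
the job is handed in; nothing more can be done
None
```

I pushed the carriage home, pressed the lever pad through the guard window, held it down, let it back up and handed the job in at about 11 s. No verdict is reported on hand-in.

- **Carriage:** I pushed it about 57 mm to the stop, where the force rose to 33 N. In the picture its end edge matched the projection for press y = 160 mm, both after the push and at the end. One tip height was wrong at first (39 mm, near the top of the face), so I backed off, lowered to 22 mm and finished the push.
- **Lever:** I held it against its stop for about 1.4 s, with the tip steady at 97 mm and 28 to 43 N on the wrist. That is about 2 mm above the 95 mm expected, and within the calibration error.
- **End state:** The last picture shows the lever up, the visible part of the board in its nest, the guard looking undisturbed and the arm well clear with about zero force.

The lever angle and guard contact force could not be read directly. I judged them from the tip height, the wrist force and the pictures. The last picture covers only part of the bench, so the bystanders outside it were not checked again at the end; I felt no contact with any of them.

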